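# Run the seam pick round the monitor's panel gap

## Robot

A 7-joint arm with a two-finger parallel gripper is mounted at the origin on the work surface. World frame = base frame: x ahead of the robot, y to its left, z up, the work surface at z = 0. Lengths are in m, angles in rad, forces in N, time in s.
With the tool pointing down it reaches from about 0.4 to 0.85 m from the base axis. Payload 4.5 kg.
Tool frame: the origin (TCP) lies midway between the tips of the shut fingers; the grasp point (between the pads) lies 19 mm behind it; z points along the fingers, y is the line along which they close (so a half turn about z gives the same grasp; the last joint's range is limited). The gripper opens to 85 mm and grips with 20 to 120 N. Pads are 22 mm wide; open, the fingers measure 114 mm over their backs; the gripper's body (76 mm by 85 mm) begins 54 mm behind the grasp point. The pads swing forward as they close: fully open they stand 13 mm farther back than shut.
Start: joints at [0.034, 0.689, -0.195, 1.565, 0.157, 0.902, -0.215], TCP at [0.625, 0, 0.231] pointing down, gripper open.
Joint ranges: [-3.01, 3.01], [-0.46, 2.08], [-1.47, 1.51], [0.13, 2.56], [-1, 4.14], [0.04, 2.09], [-2.66, 2.66]. Speed limits (rad/s): [2.57, 2.57, 3.14, 3.14, 3.14, 3.14, 3.14].

## Interface

Orientations are given as a rotation vector (axis times angle).
In Python, from rig import sensors, optics, workorder gives the robot as it stands. The module is installed in compiled form; this text tells all that it offers.
- The arm moves only by the tool carry_out, never from a script. Its argument "steps" is text: rows parted by semicolons, each of 5 numbers parted by spaces: the closure, from -1 (fully open) to 1 (shut), then the shift along the tool's x, y, z in mm, then the turn about the tool's z in degrees. In form: fingers dx dy dz spin; .... A call has 1 to 5 rows; each row shifts and turns the commanded pose from where the row before left it, along the tool's axes as they then stand; what a row does not reach is not made up. A row lasts 1/10 s, in which the tool goes at most 50 mm and 8.59 degrees, less where a joint would pass 70% of its speed; a pose out of reach is approached as far as the arm can. A call is refused whole if a number of a shift passes 50 or a number of a turn 8.59, either way. A call with a gripper value outside its range is refused whole. The fingers move at their own pace and stop on an object; "grip_force" is the grip in N (left out, the last holds). Time passes only in rows, so rows that do not move let the fingers close. It gives the time, the measured TCP pose, the force, the opening and the grip force at its end, in the units of the state.
- sensors.observe(): the state, without advancing time (a new reading comes with each control period).
- optics.camera(name): name is "scene" or "side" or "wrist"; returns a dict with "img" (384x512x3 uint8, red, green, blue), "range_z" (384x512 float32, m along the optical axis (not along the pixel's ray), 0 where there is no reading), "mtx" (3x3 intrinsics, pixels), "xyz" and "attitude" of the camera in the world. Camera axes: x right, y down, z forward; pixel columns grow to the right and rows downward; lengths in m; the calibration is good to about 2 mm. A picture is of the moment at which its call begins.
- workorder.finish_job(): hands the job in; it is judged then, once.
The state is a dict: "t": time; "joints": joint angles; "qd": joint speeds; "tau": joint torques, N m; "ee_pos": TCP position; "eef_rot": TCP orientation; "force": force on the tool from outside, world axes, zero at the start; "wrist_torque": the same for the moment, N m; "width": opening from 0.0 (shut) to 1.0 (fully open); "grip_force": force on a finger pad.
Only numpy, scipy, OpenCV 4.12 (cv2) and the standard library are available. Lean on these libraries where they do the work, as an engineer would, in place of code of your own. Each camera call takes 0.05 s, during which the arm holds its last target. There are 200 camera calls.

## Task

Someone left the seam pick lying on the bench: lay it in its sloping rest and let go, then take it again by the end of its handle so that you can hold it upright like a pen. Run its tip along the floor of the gap between the small monitor's panel and its housing, lightly (the panel cracks above 2 kg) and slowly, about 3 cm a second, starting beside the black loudspeaker, along the long side, round the corner and on to the steel bracket; the panel has sprung up unevenly, so keep in touch by feel and do not press on the panel's back. Then lay the pick back in its rest, and leave everything else where it is.

Things in the scene. Friction and masses are not known exactly. Their poses are not given: they have to be found in the camera images.
- pick: Seam pick, a loose 70 g hand tool, 188 mm, lying flat on the bench at first. Black square handle 110 x 19 x 19 mm; round steel shank 7 mm thick, 5 mm in its last 20 mm. Origin on the centre line at the handle's front shoulder, where the shank begins; x axis from tip to butt (up when held upright, tip down), y and z normal to the handle's flats. Balance point about x = +30 mm.
- pick_tip (a point): The very end of the pick's 5 mm polished ball tip (friction about 0.25), 78 mm from the shoulder (x = -78 mm); axes as pick.
- pick_butt (a point): Centre of the butt end of the pick's handle, x = +110 mm; axes as pick.
- rest: The pick's rest, fixed: steel base plate 150 x 80 x 8 mm with a pad tray and a bent-steel cradle rising at 45 degrees. Origin on the bench below the seat; x axis level, towards the side where the cradle and the butt of a parked pick are high. Two plates 4 mm thick, 66 mm apart, are notched from above; between them the handle is free (back sheet 32 mm below it).
- rest_seat (a point): Where the parked pick's origin lies, 78 mm up. x: 45 degrees up along the pick, tip to butt; y level; z square to the slope, up: lay the pick in against z. Lower plate at x = -4 to 0: shank notch 14 mm wide, bottom at z = -3.5 mm; it stops the shoulder. Upper plate at x = 66 to 70 mm: handle notch 27 mm wide, bottom at z = -9.5 mm. Plate tips reach z = 18 mm.
- monitor: Small monitor, fixed, face down, back cover off: grey tray 150 (x) x 200 mm (y), walls 4 mm thick, 45 mm high. Origin on the bench under its centre. Inside the walls a shelf 7 mm wide, top at 17 mm; then the gap, a channel 10 mm wide round the LCD panel's back, centre line 12 mm from the walls' inner faces. The boxes on the panel stand 25 mm or more from it; nothing in the tray tops 48 mm.
- panel: The LCD panel in the tray, a metal plate 126 x 176 mm on its seat, boards on its back. Its flat black flange is the floor of the gap. It hinges stiffly about the corner at monitor x = +59, y = +84 mm and has sprung up at the corner where the gap's legs meet, by 0 to 6 mm, which this frame (that of the seat, at the monitor's origin) does not show.
- gap_start (a point): Start of the run, on the gap's centre line (monitor x = -59, y = +21 mm), 14 mm short of the black loudspeaker box (30 x 60 mm, top at 43 mm) that blocks the channel. The gap points are given at the floor's lowest height, 8 mm above the bench; the true floor is 0 to 4 mm higher here and must be felt. Axes as the monitor's.
- gap_corner (a point): The gap's corner (monitor x = -59, y = -84 mm), 105 mm straight from the start. True floor 0 to 6.5 mm higher than this point, sloping evenly from the start and to the end.
- gap_end (a point): End of the run (monitor x = +16, y = -84 mm), 75 mm straight from the corner, 14 mm short of the steel stand bracket (40 x 30 mm, top at 47 mm) that blocks the channel. True floor 0 to 5 mm higher than this point.
- multimeter: Bystander: orange and black hand meter, 190 x 92 x 45 mm, lying flat. Origin under its middle.
- remote: Bystander: black remote control, 200 x 48 x 22 mm. Origin under its middle.
- screwdriver: Bystander: screwdriver, 170 mm, black round handle. Origin under its middle.
- spool: Bystander: solder reel, 56 mm across, 42 mm high. Origin under its middle.
- pliers: Bystander: pliers with red grips, about 165 mm long, lying flat. Origin under its middle.
- tin: Bystander: brass dish, 80 mm across, 30 mm high. Origin under its middle.
- flask: Bystander: brown bottle, 64 mm across, 170 mm high. Origin under its middle.
- phone: Bystander: white phone, 150 x 72 x 10 mm, lying flat. Origin under its middle.

How it is judged:
By the outcome, as a careful person would: the job done as asked, in the order asked, and still so for the second after the job is handed in, with the robot touching nothing.
It also fails if it takes over 72 s, if anything falls off the work surface, if the arm or the gripper's body presses on something with over 40 N, if the wrist force passes 120 N, or if a joint passes its speed limit or range.

## Working session

There is one attempt and no reset: what is moved stays moved. The work goes in short steps, Python scripts to look and compute and a tool call to move; the robot and the scene stay as the last step left them, time stands still between calls to the robot, and variables do not carry over. Pictures are saved under pics/ and viewed, at most 10 in all, crops included, and the job is handed in when it is done.

Besides the shell and the picture viewer there is one more tool, called after "Call:" as name(argument=value, ...), one argument or row to a line, values as JSON. carry_out: Moves the arm, as the interface text tells. Its arguments: {"type":"object","properties":{"steps":{"type":"string"},"grip_force":{"type":"number"}},"required":["steps"]}

```bash
mkdir -p pics; cat >h.py <<'E'
import numpy as np, cv2
from scipy.spatial.transform import Rotation as R
from rig import sensors, optics, workorder
def att(c):
    a=np.array(c["attitude"],float)
    return a if a.shape==(3,3) else R.from_rotvec(a).as_matrix()
def cloud(c):
    K=c["mtx"];z=c["range_z"];v,u=np.mgrid[:384,:512]
    p=np.stack([(u-K[0,2])/K[0,0]*z,(v-K[1,2])/K[1,1]*z,z],-1)
    w=p@att(c).T+np.array(c["xyz"]);w[z<=0]=np.nan
    return w
def ray(c,uv,h):
    K=np.array(c["mtx"]);uv=np.atleast_2d(np.array(uv,float))
    d=np.c_[(uv[:,0]-K[0,2])/K[0,0],(uv[:,1]-K[1,2])/K[1,1],np.ones(len(uv))]@att(c).T
    o=np.array(c["xyz"]);return o+d*((h-o[2])/d[:,2])[:,None]
def proj(c,P):
    q=(np.atleast_2d(P)-np.array(c["xyz"]))@att(c);K=np.array(c["mtx"])
    return np.c_[q[:,0]/q[:,2]*K[0,0]+K[0,2],q[:,1]/q[:,2]*K[1,1]+K[1,2]]
def save(n,img,s=1.0):
    cv2.imwrite(f"pics/{n}.png",cv2.resize(np.ascontiguousarray(img[...,::-1]),None,fx=s,fy=s,interpolation=cv2.INTER_CUBIC))
E
python3 - <<'E'
from h import *
import pickle
print(sensors.observe())
cs={}
for n in("scene","side","wrist"):
    c=optics.camera(n);cs[n]=c;print(n,c["xyz"],c["attitude"],c["mtx"]);
pickle.dump(cs,open("c0.pkl","wb"))
save("scene0",cs["scene"]["img"],1.5);save("side0",cs["side"]["img"],1.5)
E
```

```text
{'t': 0.0, 'joints': array([ 0.0337812 ,  0.69003419, -0.19447744,  1.56635412,  0.15731394,
        0.90252172, -0.21510505]), 'qd': array([-0.00093379, -0.00096591, -0.0009342 ,  0.00092665,  0.00023116,
        0.00034627, -0.0008604 ]), 'tau': array([ 1.13546095e-03, -5.39627159e+01, -1.26661520e+00, -1.58547074e+01,
        9.07521317e-03,  9.41080711e-03,  5.53111545e-05]), 'ee_pos': array([ 6.24334054e-01, -6.49075854e-05,  2.30449126e-01]), 'eef_rot': array([-2.22047909, -2.2206564 ,  0.00232132]), 'force': array([ 0.43751668,  0.22676278, -0.81949699]), 'wrist_torque': array([ 0.01734955, -0.02211967,  0.02743776]), 'grip_force': 0.0, 'width': 1.0009066522597563}
scene [ 1.3069127  -0.29110065  0.78235846] [-1.92508727 -1.29865849  0.60111133] [[399.75127409   0.         256.62171668]
 [  0.         399.75127409 188.81148121]
 [  0.           0.           1.        ]]
side [0.29527271 0.77214015 0.63823597] [-0.43754813  2.67361875 -1.31909296] [[353.20908126   0.         253.04605631]
 [  0.         353.20908126 193.11993399]
 [  0.           0.           1.        ]]
wrist [0.62477462 0.069581   0.37300876] [ 2.86026558e+00  6.53610368e-04 -1.89956266e-03] [[293.58168582   0.         260.98637749]
 [  0.         293.58168582 189.28765473]
 [  0.           0.           1.        ]]
```

View pics/scene0.png

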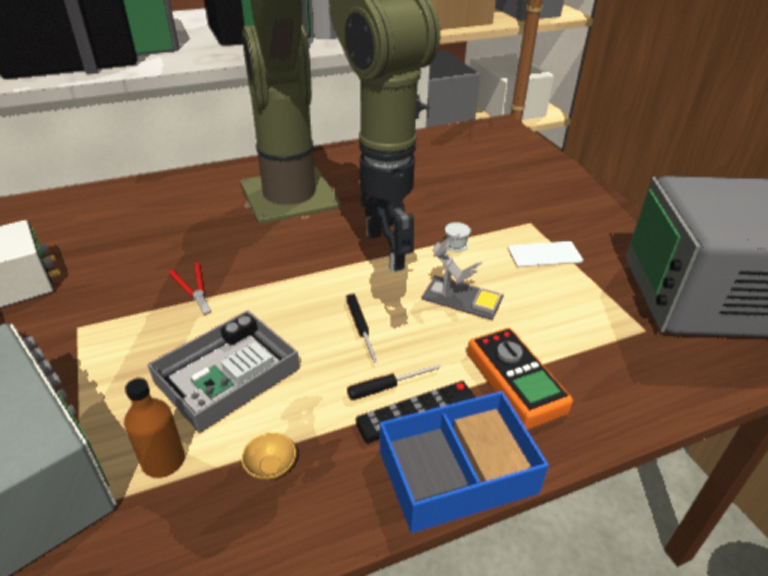

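View pics/side0.png

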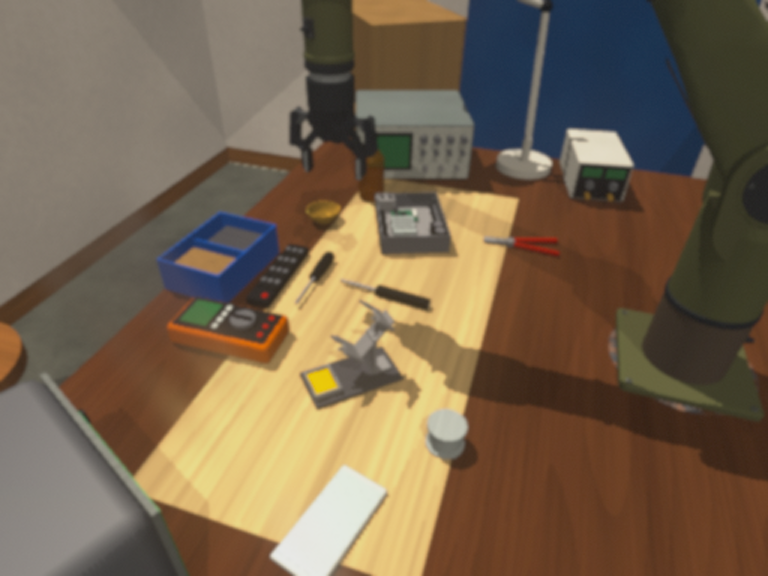

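```bash
cat >ortho.py <<'E'
from h import *
def ortho(cams,x0,x1,y0,y1,mm=1.0,zmax=.2):
    # rows: x decreasing downward -> u = (y1-y)/mm , v=(x1-x)/mm (robot at the bottom)
    W=int((y1-y0)*1000/mm);H=int((x1-x0)*1000/mm);im=np.zeros((H,W,3),np.uint8);hm=np.full((H,W),-1.)
    for c in cams:
        w=cv2.resize(cloud(c).astype(np.float32),None,fx=3,fy=3,interpolation=cv2.INTER_NEAREST) if 0 else cloud(c)
        col=c["img"]
        P=w.reshape(-1,3);C=col.reshape(-1,3);k=np.isfinite(P[:,2])&(P[:,2]<zmax);P=P[k];C=C[k]
        o=np.argsort(P[:,2]);P=P[o];C=C[o]
        for du in(0,1):
          for dv in(0,1):
            u=((y1-P[:,1])*1000/mm).astype(int)+du;v=((x1-P[:,0])*1000/mm).astype(int)+dv
            m=(u>=0)&(u<W)&(v>=0)&(v<H)
            m[m]=P[m,2]>hm[v[m],u[m]]
            im[v[m],u[m]]=C[m];hm[v[m],u[m]]=P[m,2]
    return im,hm
E
python3 - <<'E'
from ortho import *
import pickle
cs=pickle.load(open("c0.pkl","rb"))
im,hm=ortho([cs["scene"]],.35,.85,-.4,.3)
save("ortho0",im);save("wrist0",cs["wrist"]["img"],1.5)
for n in cs:
    w=cloud(cs[n]);z=w[...,2];m=(abs(z)<.01)&(w[...,0]>.4)&(w[...,0]<.9)&(abs(w[...,1])<.3);print(n,np.median(z[m]))
E
```

```text
scene 0.0018835895483905185
side -0.0010598795267353633
wrist 0.0005722577970122544
```

View pics/ortho0.png

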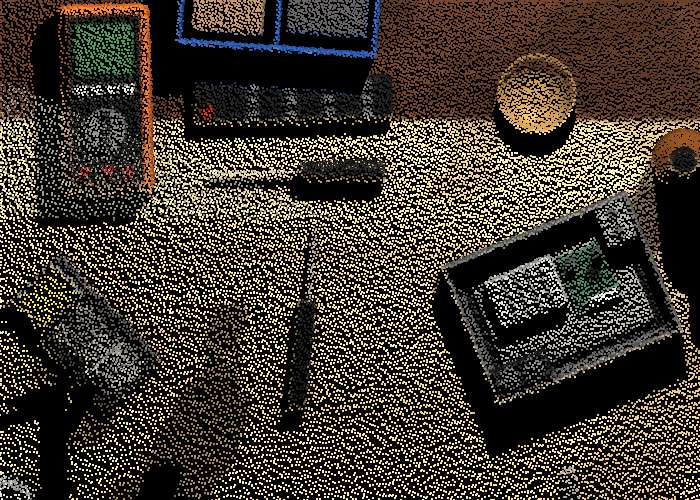

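View pics/wrist0.png

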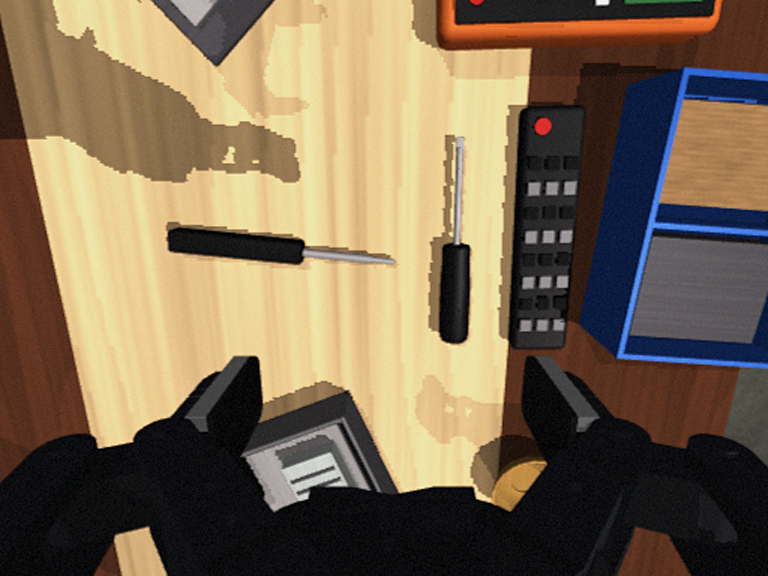

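```bash
python3 - <<'E'
from h import *
import pickle
cs=pickle.load(open("c0.pkl","rb"))
def pts(n,x0,x1,y0,y1,z0,z1):
    w=cloud(cs[n]);k=(w[...,0]>x0)&(w[...,0]<x1)&(w[...,1]>y0)&(w[...,1]<y1)&(w[...,2]>z0)&(w[...,2]<z1);return w[k]
def rect(P):
    r=cv2.minAreaRect((P[:,:2]*1000).astype(np.float32));return np.round(r[0],1),np.round(r[1],1),round(r[2],1),len(P)
for n in cs:
    print(n,"handle",rect(P:=pts(n,.40,.57,-.03,.045,.010,.024)),np.median(P[:,2]))
    P=pts(n,.42,.70,-.42,-.11,.036,.052)
    if len(P)>50: print(n,"monitor",rect(P),np.round(cv2.boxPoints(cv2.minAreaRect((P[:,:2]*1000).astype(np.float32)))))
    P=pts(n,.38,.66,.1,.35,.004,.012)
    if len(P)>50: print(n,"base",rect(P),np.median(P[:,2]),np.round(cv2.boxPoints(cv2.minAreaRect((P[:,:2]*1000).astype(np.float32)))))
# pick silhouette in wrist image: black mask
c=cs["wrist"];im=c["img"].astype(int);m=(im.max(2)<60);m[:140]=0;m[185:]=0;m[:,:100]=0;m[:,215:]=0
ct=max(cv2.findContours(m.astype(np.uint8),0,2)[0],key=cv2.contourArea);q=ct[:,0].astype(float)
print("handle wrist px",cv2.minAreaRect(ct),rect(ray(c,q,.0165)))
E
```

```text
scene handle (array([502.5,  -1.9]), array([ 19. , 128.8]), 83.6, 204) 0.02003641746492535
scene monitor (array([ 580.7, -300.9]), array([179.1, 297.6]), 22.4, 1431) [[ 441. -197.]
 [ 555. -473.]
 [ 720. -404.]
 [ 607. -129.]]
scene base (array([519.2, 224.9]), array([249.5, 277.9]), 90.0, 1120) 0.006076912297359849 [[380. 100.]
 [658. 100.]
 [658. 350.]
 [380. 350.]]
side handle (array([504.2,   0.7]), array([ 23.8, 130.7]), 82.5, 227) 0.016221258467625455
side monitor (array([ 573.3, -283.9]), array([171.8, 273.3]), 23.5, 460) [[ 440. -193.]
 [ 549. -443.]
 [ 706. -375.]
 [ 598. -124.]]
side base (array([548.1, 221.6]), array([223.9, 154.4]), 3.7, 1051) 0.006565254599261716 [[431. 291.]
 [441. 137.]
 [665. 152.]
 [655. 306.]]
wrist handle (array([504.6,  -2.8]), array([ 19.4, 129.9]), 84.3, 1522) 0.018626982597616498
wrist monitor (array([ 553.9, -202.4]), array([100.4,  92.3]), 21.9, 725) [[ 490. -178.]
 [ 525. -264.]
 [ 618. -226.]
 [ 583. -141.]]
wrist base (array([554. , 158.4]), array([211.6,  42.9]), 0.1, 1765) 0.007800187050192031 [[448. 180.]
 [448. 137.]
 [660. 137.]
 [660. 180.]]
handle wrist px ((156.62872314453125, 163.212890625), (90.64788818359375, 16.418113708496094), 5.710593223571777) (array([ 4.962e+02, -2.000e-01]), array([ 20.7, 110.4]), 84.1, 56)
```

Call:
carry_out(
  steps="-1 0 0 -10 8; -1 0 0 -10 8; -1 0 0 -10 8; -1 0 0 -10 8; -1 0 0 -10 8",
  grip_force=25,
)

```text
t: 0.65
ee_pos: [0.6247, 0.0001, 0.2814]
eef_rot: [-2.851, -1.32, 0.001]
force: [-0.9, 0.6, -0.3]
width: 0.999
grip_force: 0.0
```

Call:
carry_out(
  steps="-1 0 0 10 8; -1 0 0 10 8; -1 0 0 10 8; -1 0 0 10 8; -1 0 0 10 8",
)

```text
t: 1.15
ee_pos: [0.6247, 0.0002, 0.2306]
eef_rot: [-3.13, -0.265, 0.001]
force: [-0.3, 0.8, -1.1]
width: 0.999
grip_force: 0.0
```

Call:
carry_out(
  steps="-1 0 0 10 8; -1 0 0 10 7.9; -1 -34 4.4 10 0; -1 -33 4.4 10 0; -1 -33 4.3 10 0",
)

```text
t: 1.65
ee_pos: [0.5228, -0.0026, 0.1807]
eef_rot: [3.137, -0.161, -0.001]
force: [0.4, -0.6, 0.2]
width: 1.003
grip_force: 0.0
```

Call:
carry_out(
  steps="-1 0 0 0 0; -1 0 0 0 0",
)

```text
t: 1.85
ee_pos: [0.5238, -0.0026, 0.1813]
eef_rot: [-3.137, 0.162, 0.001]
force: [0.9, -0.3, -0.4]
width: 0.999
grip_force: 0.0
```

```bash
python3 - <<'E'
from h import *
s=sensors.observe();print(s["t"],s["ee_pos"],s["eef_rot"],R.from_rotvec(s["eef_rot"]).as_matrix().round(3),s["joints"],s["force"])
c=optics.camera("wrist");im=c["img"].astype(int);m=(im.max(2)<60).astype(np.uint8)
P=cloud(c);k=(P[...,2]>.010)&(P[...,2]<.025)&(P[...,0]>.4)&(P[...,0]<.58)&(abs(P[...,1])<.035)
q=np.argwhere(k)[:,::-1].astype(float)
Q=ray(c,q,.019);r=cv2.minAreaRect((Q[:,:2]*1000).astype(np.float32));print(r,np.median(P[k][:,2]))
E
```

```text
1.85 [ 0.5238084  -0.00256778  0.18125311] [-3.13725129e+00  1.61505943e-01  7.82856017e-04] [[ 0.995 -0.103 -0.   ]
 [-0.103 -0.995  0.   ]
 [-0.001 -0.    -1.   ]] [-0.230028    0.64486835  0.24068395  1.93521566 -0.26020134  0.59173323
 -1.49245588] [ 0.897705   -0.32474338 -0.41860464]
((510.970947265625, -2.5010986328125), (18.680803298950195, 138.92977905273438), 84.6002197265625) 0.018624542223640017
```

Call:
carry_out(
  steps="-1 0 0 45 0; -1 0 0 45 0; -1 0 0 45 0; -1 0 0 30 0; -1 0 0 11 0",
)

```text
t: 2.4
ee_pos: [0.5243, -0.0025, 0.0025]
eef_rot: [-3.137, 0.162, 0.003]
force: [0.1, -0.9, 0.1]
width: 0.998
grip_force: 0.0
```

Call:
carry_out(
  steps="-1 0 0 0 0; 1 0 0 0 0; 1 0 0 0 0; 1 0 0 0 0; 1 0 0 0 0",
)

```text
t: 2.9
ee_pos: [0.5249, -0.0026, 0.0063]
eef_rot: [-3.137, 0.161, -0.003]
force: [-0.9, -0.3, 0.8]
width: 0.327
grip_force: 0.0
```

Call:
carry_out(
  steps="1 0 0 0 0; 1 0 0 0 0; 1 0 0 0 0; 1 0 0 0 0; 1 0 0 0 0",
)

```text
t: 3.4
ee_pos: [0.5247, -0.0027, 0.0062]
eef_rot: [-3.137, 0.161, -0.002]
force: [-0.8, -0.2, 7.2]
width: 0.213
grip_force: 26.7
```

Call:
carry_out(
  steps="1 0 0 -20 0; 1 0 0 -45 0; 1 0 0 -45 -7.7; 1 0 0 -45 -7.7; 1 0 0 -45 -7.7",
)

```text
t: 3.9
ee_pos: [0.5235, -0.0028, 0.2071]
eef_rot: [3.104, 0.478, -0.001]
force: [0.6, 0.9, 0.3]
width: 0.212
grip_force: 25.8
```

Call:
carry_out(
  steps="1 0 0 -45 -7.7; 1 0 0 -45 -7.7; 1 0 0 0 -7.7; 1 0 0 0 -7.7; 1 10 -30 0 0",
)

```text
t: 4.4
ee_pos: [0.5099, 0.0205, 0.2958]
eef_rot: [2.87, 1.27, 0.002]
force: [-0.1, 0.5, -0.4]
width: 0.211
grip_force: 25.8
```

Call:
carry_out(
  steps="1 10 -36 0 0; 1 10 -36 0 0; 1 11 -36 0 0; 1 0 0 0 0; 1 0 0 0 0",
)

```text
t: 4.9
ee_pos: [0.4485, 0.1205, 0.2953]
eef_rot: [2.868, 1.281, -0.0]
force: [1.2, -0.3, -1.0]
width: 0.217
grip_force: 25.8
```

```bash
python3 - <<'E'
from h import *
import pickle
s=sensors.observe();print(s["t"],s["ee_pos"],R.from_rotvec(s["eef_rot"]).as_matrix().round(3),s["force"],s["grip_force"])
cs={n:optics.camera(n) for n in("wrist","side","scene")};pickle.dump(cs,open("c1.pkl","wb"))
save("wrist1",cs["wrist"]["img"],1.5)
E
```

```text
4.9 [0.44848793 0.12053499 0.29534059] [[ 0.667  0.745 -0.   ]
 [ 0.745 -0.667 -0.   ]
 [-0.     0.    -1.   ]] [ 1.18899545 -0.29902116 -1.00484277] 25.80673187971115
```

View pics/wrist1.png

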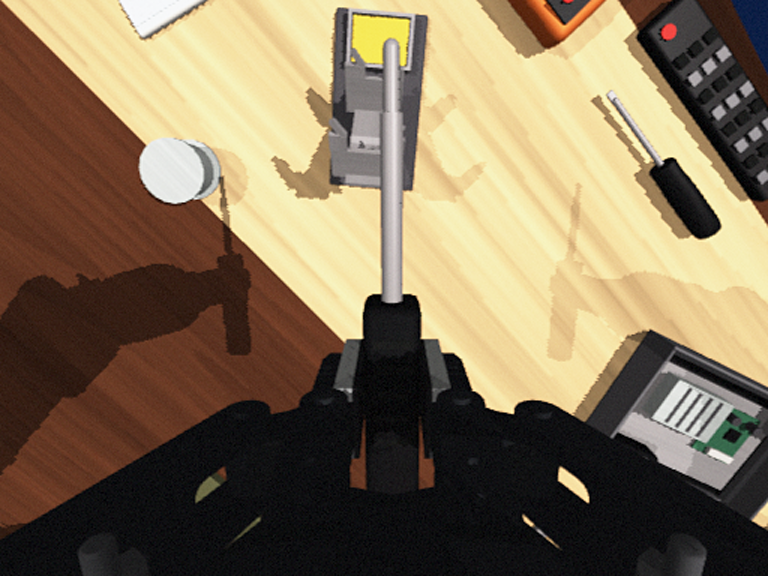

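```bash
cat >rest.py <<'E'
from h import *
import pickle
cs=pickle.load(open("c1.pkl","rb"))
c=cs["wrist"]
px=np.array([[335,8],[427,15],[410,190],[330,183]])/1.5
B=ray(c,px,.008);print(B.round(4),[np.linalg.norm(B[i]-B[(i+1)%4]).round(4) for i in range(4)])
yaw=np.arctan2(*(B[3]-B[0]+B[2]-B[1])[[1,0]]);print("yaw",np.degrees(yaw))
ctr=B.mean(0);ex=np.array([np.cos(yaw),np.sin(yaw)]);ey=np.array([-ex[1],ex[0]])
for n in cs:
    w=cloud(cs[n]).reshape(-1,3);d=w[:,:2]-ctr[:2];q=np.c_[d@ex,d@ey,w[:,2]]*1000
    q=q[(abs(q[:,0])<100)&(abs(q[:,1])<60)&(q[:,2]>4)&(q[:,2]<160)]
    b=q[(q[:,2]<14)];print(n,"base",b.min(0).round(),b.max(0).round())
    for a in range(12,156,8):
        s=q[(q[:,2]>=a)&(q[:,2]<a+8)]
        if len(s): print(a,len(s),"x",np.percentile(s[:,0],[0,50,100]).round(1),"y",np.percentile(s[:,1],[0,50,100]).round(1))
E
python3 rest.py
```

```text
[[0.5417 0.296  0.008 ]
 [0.5972 0.2391 0.008 ]
 [0.4887 0.1374 0.008 ]
 [0.4362 0.1932 0.008 ]] [np.float64(0.0794), np.float64(0.1488), np.float64(0.0766), np.float64(0.1473)]
yaw -136.30353165114047
wrist base [-75. -40.   5.] [75. 40. 14.]
12 1326 x [-72.4 -55.1 -27.9] y [-28.3  -2.9  27.8]
20 1 x [-67.7 -67.7 -67.7] y [25.9 25.9 25.9]
52 199 x [ 3.8  9.3 16.6] y [-22.3  -7.3  21.5]
60 330 x [-4.1  3.5 23.9] y [-22.   -5.4  21.8]
68 370 x [-12.6  -4.6  31.5] y [-21.6  -5.4  21.4]
76 307 x [-22.8 -10.2  39.8] y [-22.3  -8.9  21.7]
84 84 x [-27.4 -20.3  40.6] y [-17.7 -12.1   7.4]
100 185 x [55.9 59.8 67.4] y [-25.1  -7.1   9.7]
108 350 x [46.6 54.1 67.6] y [-25.2  -5.9  10. ]
116 253 x [39.3 44.6 50. ] y [-25.6  -8.   25.2]
124 124 x [28.5 36.1 41.3] y [-25.7 -18.6  25.2]
132 63 x [23.6 28.3 33.1] y [-24.3 -20.2  23.7]
side base [-77. -43.   4.] [73. 40. 14.]
12 354 x [-74.4 -51.3  53.7] y [-29.9  -2.6  28.2]
20 17 x [29.5 30.5 36. ] y [-17.  -10.2  12.7]
28 17 x [29.2 31.  36. ] y [-15.9  -8.4   7.3]
36 15 x [30.  30.6 35.7] y [-17.8 -13.2   2.1]
44 19 x [ 0.5 30.4 36.5] y [-23.1
[... 664 characters left out ...]
7.7] y [-27.7   8.7  31.3]
28 9 x [30.7 31.7 37.1] y [-17.7   4.9  13.7]
36 11 x [30.4 31.7 34.7] y [-12.7   5.5  14.7]
44 13 x [ 3.2 31.7 36.1] y [-12.9  11.8  13.9]
52 23 x [ 6.  11.6 36.1] y [-21.2   9.1  21.2]
60 58 x [-2.1 15.  37.3] y [-26.2   2.6  23.8]
68 44 x [-10.9  22.6  37.1] y [-23.1   3.9  23. ]
76 55 x [-21.   -8.5  38.9] y [-23.    6.2  23.2]
84 40 x [-25.6  37.4  45.3] y [-21.9   0.2  16.6]
92 21 x [-28.1  47.8  52.3] y [-14.    3.9  16.7]
100 18 x [52.1 60.1 65.6] y [-27.1   4.4  24.7]
108 34 x [48.9 55.9 66.2] y [-26.5  -0.9  24.2]
116 27 x [38.3 43.6 49.5] y [-29.7   1.8  26.7]
124 16 x [32.8 36.  41.7] y [-25.4  -0.2  25.8]
132 15 x [24.  28.3 34.1] y [-23.5 -16.2  25.2]
```

Call:
carry_out(
  steps="1 0 0 0 4.5; 1 37 -6 10 0; 1 38 -6 10 0; 1 37 -5 10 0; 1 37.6 -5.8 10 0",
  grip_force=20,
)

```text
t: 5.55
ee_pos: [0.5437, 0.239, 0.2547]
eef_rot: [2.919, 1.16, 0.0]
force: [0.7, 0.3, -0.7]
width: 0.214
grip_force: 25.8
```

Call:
carry_out(
  steps="1 0 0 40 0; 1 0 0 15 0; 1 0 0 0 0; 1 0 0 0 0",
)

```text
t: 5.95
ee_pos: [0.5428, 0.2385, 0.2005]
eef_rot: [2.918, 1.161, 0.0]
force: [-0.3, -0.6, -1.0]
width: 0.214
grip_force: 25.8
```

```bash
python3 - <<'E'
from h import *
import pickle
s=sensors.observe();print(s["t"],s["ee_pos"],R.from_rotvec(s["eef_rot"]).as_matrix().round(3),s["force"],s["grip_force"])
c=optics.camera("side");d=optics.camera("wrist");pickle.dump((c,d),open("c2.pkl","wb"))
a=cv2.resize(c["img"][130:300,150:350],(800,680))[:600]
b=cv2.resize(d["img"],(400,300))
im=np.hstack([cv2.resize(c["img"][150:290,170:330],(400,350)),np.vstack([b,np.zeros((50,400,3),np.uint8)])])
save("chk2",im)
E
```

```text
5.95 [0.54275608 0.23852249 0.20053924] [[ 0.727  0.687  0.001]
 [ 0.687 -0.727 -0.   ]
 [ 0.     0.001 -1.   ]] [-0.33010111 -0.61624965 -0.96594769] 25.788435637950897
```

View pics/chk2.png

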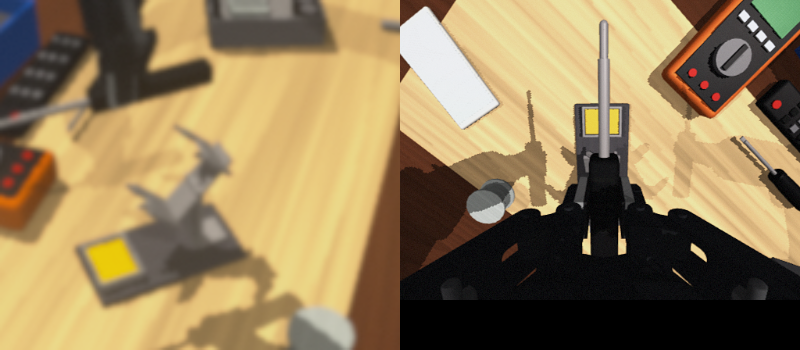

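Call:
carry_out(
  steps="1 0 -2.6 20 0; 1 0 0 25 0; 1 0 0 17.5 0; 1 0 0 0 0; 1 0 0 0 0",
  grip_force=20,
)

```text
t: 6.55
ee_pos: [0.541, 0.2416, 0.1391]
eef_rot: [-2.918, -1.164, -0.003]
force: [0.2, 0.2, -0.2]
width: 0.209
grip_force: 25.8
```

Call:
carry_out(
  steps="1 -4 0 4 0; 1 -4 0 4 0; 1 -4 0 4 0; 1 -4 0 4 0; 1 0 0 0 0",
)

```text
t: 7.05
ee_pos: [0.5286, 0.2303, 0.122]
eef_rot: [2.918, 1.164, 0.001]
force: [-0.2, 0.3, 3.1]
width: 0.213
grip_force: 26.4
```

Call:
carry_out(
  steps="1 -3 0 3 0; 1 -3 0 3 0; 1 -3 0 3 0; 1 -3 0 3 0; 1 0 0 0 0",
)

```text
t: 7.55
ee_pos: [0.5199, 0.2223, 0.1096]
eef_rot: [-2.918, -1.164, -0.001]
force: [3.5, 2.8, 2.9]
width: 0.217
grip_force: 27.7
```

```bash
python3 - <<'E'
from h import *
s=sensors.observe();print(s["ee_pos"],s["force"],s["grip_force"],s["wrist_torque"])
c=optics.camera("side");d=optics.camera("wrist");
im=np.hstack([cv2.resize(c["img"][170:270,170:300],(455,350)),cv2.resize(d["img"][100:350,170:350],(252,350))])
save("chk3",im)
E
```

```text
[0.51989662 0.22227681 0.10961165] [3.46250088 2.75196168 2.9067193 ] 27.7164825797081 [ 0.36608394 -0.48017199  0.02608024]
```

View pics/chk3.png

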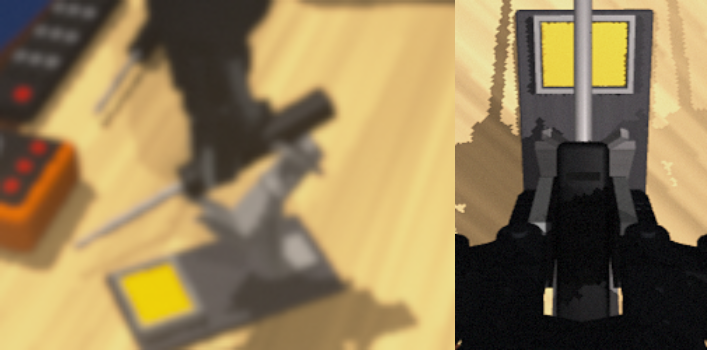

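Call:
carry_out(
  steps="1 -3 0 3 0; 1 -3 0 3 0; 1 -3 0 3 0; 1 -2.5 0 2.5 0; 1 0 0 0 0",
)

```text
t: 8.15
ee_pos: [0.5142, 0.2165, 0.099]
eef_rot: [-2.916, -1.165, -0.011]
force: [6.1, 5.0, 3.2]
width: 0.216
grip_force: 30.8
```

```bash
python3 - <<'E'
from h import *
s=sensors.observe();print(s["ee_pos"],s["force"],s["grip_force"],s["wrist_torque"])
p=s["ee_pos"]-np.array([.5251,.2252,.078]);ex=np.array([-.723,-.691]);print("r,lat",p[:2]@ex,p[0]*.691-p[1]*.723,p[2])
c=optics.camera("side");d=optics.camera("wrist");
im=np.hstack([cv2.resize(c["img"][170:270,170:300],(455,350)),cv2.resize(d["img"][100:350,170:350],(252,350))])
save("chk4",im)
E
```

```text
[0.5142122  0.21654613 0.09899201] [6.12426686 5.04096929 3.17145066] 30.81339418888092 [ 1.02169063 -1.09776587 -0.00145509]
r,lat 0.013851703232288065 -0.0012667254600553382 0.020992011851510242
```

View pics/chk4.png

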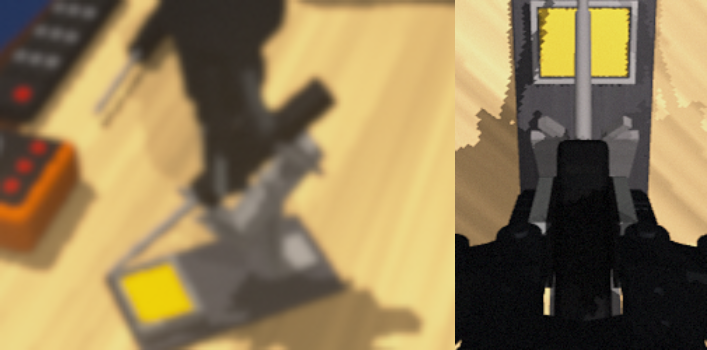

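Call:
carry_out(
  steps="1 -2 0 1.5 0; 1 -2 0 1.5 0; 1 -2 0 1 0; 1 0 0 0 0; 1 0 0 0 0",
)

```text
t: 8.75
ee_pos: [0.5117, 0.2142, 0.0957]
eef_rot: [-2.915, -1.165, -0.019]
force: [8.6, 7.8, 5.1]
width: 0.215
grip_force: 33.1
```

```bash
python3 - <<'E'
from h import *
s=sensors.observe();print(s["ee_pos"],s["force"],s["grip_force"],s["wrist_torque"])
p=s["ee_pos"]-np.array([.5251,.2252,.078]);ex=np.array([-.723,-.691]);print("r,lat",p[:2]@ex,p[0]*.691-p[1]*.723,p[2])
# pick tip via wrist depth: shank pixels bright along image centre columns
d=optics.camera("wrist");w=cloud(d);q=w[:,235:290].reshape(-1,3);e=q[:,:2]-np.array([.5251,.2252])
r=e@ex;l=e@np.array([.691,-.723]);k=(abs(l)<.006)&(r<-.002)&(r>-.09)&(q[:,2]>.022)
for a in np.arange(-.085,0,.01):
    m=k&(r>=a)&(r<a+.01)
    if m.sum():print(a.round(3),m.sum(),np.median(q[m,2]).round(4),np.median(l[m]).round(4))
E
```

```text
[0.51173527 0.21419569 0.09565556] [8.61070103 7.75118238 5.09000792] 33.05388271808624 [ 1.55379342 -1.59093224 -0.04410784]
r,lat 0.0172666822544285 -0.0012789122436348815 0.01765555872228823
-0.065 82 0.0428 -0.0006
-0.055 148 0.0499 -0.0007
-0.045 213 0.0586 -0.001
-0.035 225 0.0668 -0.001
-0.025 242 0.0747 -0.0008
-0.015 283 0.0833 -0.0011
-0.005 210 0.0962 -0.0001
```

Call:
carry_out(
  steps="1 1 0 2 0; 1 1 0 2 0; 1 0 0 0 0; -1 0 0 0 0; -1 0 0 0 0",
)

```text
t: 9.3
ee_pos: [0.5065, 0.2102, 0.0895]
eef_rot: [2.917, 1.164, -0.008]
force: [-0.2, -0.2, 0.1]
width: 0.545
grip_force: 0.0
```

Call:
carry_out(
  steps="-1 0 0 0 0; -1 0 0 0 0; -1 0 0 0 0; -1 0 0 0 0; -1 0 0 0 0",
)

```text
t: 9.8
ee_pos: [0.5084, 0.2114, 0.0902]
eef_rot: [2.918, 1.164, -0.0]
force: [0.2, -0.3, -0.5]
width: 1.002
grip_force: 0.0
```

```bash
cat >pk.py <<'E'
from h import *
s=sensors.observe();print(s["t"],s["ee_pos"],s["force"],s["grip_force"],s["width"])
S=np.array([.5251,.2252]);ex=np.array([-.723,-.691]);p=s["ee_pos"][:2]-S;print("r,lat",p@ex,p[0]*.691-p[1]*.723,s["ee_pos"][2]-.078)
d=optics.camera("wrist");w=cloud(d);q=w.reshape(-1,3);e=q[:,:2]-S
r=e@ex;l=e@np.array([.691,-.723]);k=(abs(l)<.006)&(r<.1)&(r>-.09)&(q[:,2]>.02)&(q[:,2]<r+.078+.03)
for a in np.arange(-.085,.1,.01):
    m=k&(r>=a)&(r<a+.01)
    if m.sum():print(a.round(3),m.sum(),np.percentile(q[m,2],[50,90]).round(4),np.median(l[m]).round(4))
E
python3 pk.py
```

```text
9.8 [0.50842326 0.21144244 0.09024644] [ 0.15665272 -0.32670837 -0.45926502] 0.0 1.0016905558834923
r,lat 0.02156375476690043 -0.0015769123411643292 0.012246438697399734
-0.065 4 [0.0258 0.0262] -0.0009
-0.055 117 [0.0302 0.0342] -0.0006
-0.045 170 [0.0419 0.0459] -0.0006
-0.035 209 [0.0516 0.0558] -0.0007
-0.025 236 [0.0616 0.0658] -0.0013
-0.015 286 [0.0723 0.0787] -0.0008
-0.005 641 [0.0909 0.0952] 0.0001
0.005 690 [0.1014 0.1057] 0.0001
0.015 773 [0.1118 0.1154] -0.0
0.025 908 [0.1214 0.1253] -0.0001
0.035 577 [0.129  0.1312] -0.0001
```

Call:
carry_out(
  steps="-1 0 1.5 -25 0; -1 -16 0 -25 0; -1 -16 0 0 0; -1 -15 0 0 0; -1 0 0 10.6 0",
  grip_force=20,
)

```text
t: 10.35
ee_pos: [0.4748, 0.1766, 0.1305]
eef_rot: [2.918, 1.162, 0.0]
force: [0.1, 0.2, -0.2]
width: 1.001
grip_force: 0.0
```

Call:
carry_out(
  steps="-1 0 0 0 0; 1 0 0 0 0; 1 0 0 0 0; 1 0 0 0 0; 1 0 0 0 0",
)

```text
t: 10.85
ee_pos: [0.4758, 0.1784, 0.1297]
eef_rot: [-2.918, -1.164, -0.001]
force: [0.5, 0.2, -0.1]
width: 0.332
grip_force: 0.0
```

Call:
carry_out(
  steps="1 0 0 0 0; 1 0 0 0 0; 1 0 0 0 0; 1 0 0 0 0",
)

```text
t: 11.25
ee_pos: [0.4757, 0.1783, 0.1298]
eef_rot: [-2.918, -1.164, -0.001]
force: [1.1, 0.4, -0.6]
width: 0.217
grip_force: 25.9
```

```bash
python3 pk.py
```

```text
11.25 [0.47572882 0.17829902 0.12978517] [ 1.0737987   0.35517321 -0.60171414] 25.85554987192154 0.21668881291340134
r,lat 0.06810393713266932 -0.00020607855126553165 0.05178517444295212
-0.055 80 [0.0304 0.0345] -0.0005
-0.045 104 [0.0426 0.0459] -0.0005
-0.035 135 [0.0518 0.0559] 0.0001
-0.025 142 [0.0615 0.0657] 0.0001
-0.015 166 [0.0722 0.0844] -0.0002
-0.005 343 [0.0914 0.095 ] 0.0001
0.005 405 [0.1013 0.1056] 0.0001
0.015 454 [0.1118 0.1152] 0.0001
0.025 522 [0.1213 0.1253] 0.0
0.035 594 [0.1315 0.1353] 0.0
0.045 686 [0.1415 0.1454] -0.0
0.055 795 [0.1515 0.1554] -0.0
0.065 637 [0.1596 0.1612] -0.0
0.075 118 [0.1562 0.1587] -0.0001
```

Call:
carry_out(
  steps="1 5 0 -5 0; 1 8 0 -8 0; 1 8 0 -8 0; 1 8 0 -8 0; 1 0 0 -25 0",
)

```text
t: 11.8
ee_pos: [0.496, 0.1986, 0.183]
eef_rot: [-2.917, -1.165, 0.005]
force: [1.3, 0.6, -1.0]
width: 0.215
grip_force: 25.8
```

Call:
carry_out(
  steps="1 0 0 -30 7; 1 0 0 -30 7; 1 0 0 -30 7.4; 1 -26 37 -26 0; 1 -26.5 37 0 0",
)

```text
t: 12.3
ee_pos: [0.4782, 0.1126, 0.3019]
eef_rot: [-3.081, -0.608, -0.012]
force: [2.2, -2.2, -0.2]
width: 0.222
grip_force: 25.8
```

Call:
carry_out(
  steps="1 -26.5 37 0 0; 1 -26.5 37 0 0; 1 -26.5 37 0 0; 1 -26.5 37 0 0; 1 -26.5 37 0 0",
)

```text
t: 12.8
ee_pos: [0.4222, -0.1112, 0.299]
eef_rot: [-3.083, -0.603, -0.0]
force: [0.5, -0.2, -0.7]
width: 0.217
grip_force: 25.8
```

Call:
carry_out(
  steps="1 -26.5 37 0 0; 1 -26.5 37 0 0; 1 0 0 0 0; 1 0 0 0 0",
)

```text
t: 13.2
ee_pos: [0.4011, -0.1991, 0.2988]
eef_rot: [-3.084, -0.597, 0.0]
force: [0.8, 0.6, -0.1]
width: 0.217
grip_force: 25.8
```

```bash
python3 - <<'E'
from h import *
import pickle
s=sensors.observe();print(s["t"],s["ee_pos"],R.from_rotvec(s["eef_rot"]).as_matrix().round(3),s["force"],s["grip_force"])
cs={n:optics.camera(n) for n in("wrist","side","scene")};pickle.dump(cs,open("c3.pkl","wb"))
save("wrist5",cs["wrist"]["img"],1.5)
E
```

```text
13.2 [ 0.4011479  -0.19907385  0.29880764] [[ 0.928  0.373 -0.   ]
 [ 0.373 -0.928  0.   ]
 [-0.    -0.    -1.   ]] [ 0.78756654  0.63808955 -0.0920714 ] 25.78603506088257
```

View pics/wrist5.png

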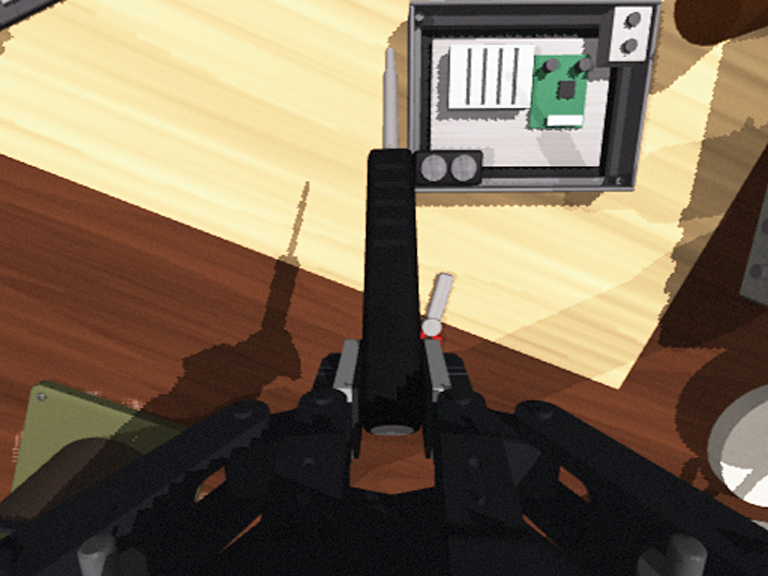

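```bash
cat >mon.py <<'E'
from h import *
import pickle
cs=pickle.load(open("c3.pkl","rb"));c=cs["wrist"]
def rep(Q,n):
    r=cv2.minAreaRect((Q[:,:2]*1000).astype(np.float32));print(n,np.round(r[0],1),np.round(r[1],1),round(r[2],2),len(Q))
    print(np.round(cv2.boxPoints(r),1).tolist())
w=cloud(c);k=(w[...,2]>.036)&(w[...,2]<.052);k[:,:265]=0;k[:,446:]=0;k[135:]=0
k=cv2.morphologyEx(k.astype(np.uint8),cv2.MORPH_OPEN,np.ones((2,2)))>0
q=np.argwhere(k)[:,::-1].astype(float);Q=ray(c,q,.045);rep(Q,"wrist ray");rep(w[k],"wrist depth")
ctr=np.array([.57,-.28])
for n in("scene","side"):
    w=cloud(cs[n]);P=w[(w[...,2]>.030)&(w[...,2]<.052)]
    a=np.radians(22.);ex=np.array([np.cos(a),np.sin(a)]);ey=np.array([-ex[1],ex[0]])
    d=P[:,:2]-ctr;u=d@ex;v=d@ey;m=(abs(u)<.095)&(abs(v)<.125);print(n,len(u[m]))
    P=P[m]
    if len(P)>20: rep(P,n)
E
python3 mon.py
```

```text
wrist ray [ 550.8 -263.4] [150.5 199.6] 22.33 4695
[[443.29998779296875, -199.6999969482422], [519.2000122070312, -384.3999938964844], [658.4000244140625, -327.20001220703125], [582.5, -142.5]]
wrist depth [ 558.9 -273.4] [165.8 223.5] 22.65 4695
[[439.3999938964844, -202.1999969482422], [525.4000244140625, -408.3999938964844], [678.4000244140625, -344.6000061035156], [592.4000244140625, -138.3000030517578]]
scene 1992
scene [ 571.  -278.5] [179.2 250.4] 23.75 1992
[[438.6000061035156, -200.0], [539.5, -429.20001220703125], [703.5, -357.1000061035156], [602.5999755859375, -127.9000015258789]]
side 739
side [ 574.1 -277.6] [176.4 249.8] 22.43 739
[[444.8999938964844, -195.8000030517578], [540.2000122070312, -426.70001220703125], [703.2999877929688, -359.3999938964844], [608.0, -128.39999389648438]]
```

Call:
carry_out(
  steps="1 -24 34 0 -0.4; 1 -24 34 0 0; 1 -24 34 0 0; 1 -23 34 0 0; 1 0 0 40 0",
)

```text
t: 13.85
ee_pos: [0.3674, -0.3684, 0.2623]
eef_rot: [3.069, 0.601, 0.01]
force: [0.7, 0.2, -0.9]
width: 0.216
grip_force: 25.7
```

Call:
carry_out(
  steps="1 0 0 40 0; 1 0 0 30 0; 1 0 0 0 0; 1 0 0 0 0",
)

```text
t: 14.25
ee_pos: [0.3667, -0.3593, 0.189]
eef_rot: [-3.08, -0.616, -0.0]
force: [0.2, -0.1, -0.6]
width: 0.218
grip_force: 25.7
```

```bash
cat >tip.py <<'E'
from h import *
C=np.array([.5508,-.2634]);a=np.radians(22.33);X=np.array([np.cos(a),np.sin(a)]);Y=np.array([-X[1],X[0]])
def mon(P):
    P=np.atleast_2d(P);d=P[:,:2]-C;return np.c_[d@X,d@Y,P[:,2]]*1000
if __name__=="__main__":
    s=sensors.observe();t=mon(s["ee_pos"])[0]
    print("t",s["t"],"TCP mon",t.round(1),"F",s["force"].round(1),"grip",round(s["grip_force"],1),R.from_rotvec(s["eef_rot"]).as_matrix()[:2,0].round(3))
    d=optics.camera("wrist");q=mon(cloud(d).reshape(-1,3))
    k=(abs(q[:,1]-t[1])<14)&(q[:,0]-t[0]>-15)&(q[:,0]-t[0]<190)&(q[:,2]<t[2]+45)&(q[:,2]>t[2]-190)
    q=q[k]; zs=t[2]+16.5
    # points by pick length band around line: print profile by height
    for h in range(int(zs-180),int(zs+30),12):
        m=(q[:,2]>=h)&(q[:,2]<h+12)
        if m.sum()>3: print(h+6,m.sum(),"x-tcp",np.percentile(q[m,0]-t[0],[5,50,95]).round(1),"y-tcp",np.median(q[m,1]-t[1]).round(1))
E
python3 tip.py
```

```text
t 14.25 TCP mon [-206.7  -18.8  189. ] F [ 0.2 -0.1 -0.6] grip 25.7 [0.923 0.385]
31 73 x-tcp [132.3 132.6 132.9] y-tcp -3.0
43 198 x-tcp [132.5 133.6 135.7] y-tcp -0.1
91 91 x-tcp [112.2 117.1 122.2] y-tcp 1.3
103 140 x-tcp [100.2 105.4 110.2] y-tcp 0.5
115 161 x-tcp [ 88.7  94.1 100.1] y-tcp 1.0
127 186 x-tcp [76.3 82.  87.9] y-tcp 0.3
139 64 x-tcp [72.8 74.2 76.6] y-tcp 0.8
151 642 x-tcp [61.7 67.1 72.3] y-tcp 0.2
163 773 x-tcp [49.7 55.2 61.1] y-tcp 0.1
175 874 x-tcp [37.9 43.2 48.9] y-tcp 0.0
187 1074 x-tcp [25.5 31.1 37.1] y-tcp -0.1
199 1429 x-tcp [10.7 18.3 24.9] y-tcp -0.2
211 1890 x-tcp [-9.3  7.6 12.7] y-tcp -0.3
223 1674 x-tcp [-7.9  0.1 10.9] y-tcp -0.1
235 205 x-tcp [-5.5  6.4 12.1] y-tcp 10.3
```

Call:
carry_out(
  steps="1 0 0 30 0; 1 0 0 27 0; 1 4 0 0 0; 1 4 0 0 0; 1 2 0 0 0",
)

```text
t: 14.8
ee_pos: [0.3763, -0.357, 0.1335]
eef_rot: [3.078, 0.614, 0.003]
force: [-2.5, -1.1, -0.0]
width: 0.216
grip_force: 25.8
```

Call:
carry_out(
  steps="1 5.6 0 -5.2 0; 1 5.6 0 -5.1 0; 1 6 0 -4.6 0; 1 6.1 0 -4.6 0; 1 0 0 0 0",
)

```text
t: 15.3
ee_pos: [0.3983, -0.3471, 0.152]
eef_rot: [3.079, 0.615, 0.003]
force: [-0.6, 0.2, -0.7]
width: 0.22
grip_force: 25.9
```

```bash
python3 tip.py
```

```text
t 15.3 TCP mon [-172.8  -19.5  152. ] F [-0.6  0.2 -0.7] grip 25.9 [0.923 0.384]
-5 720 x-tcp [57.1 78.4 96.5] y-tcp 3.9
7 661 x-tcp [ 62.7 111.6 119.7] y-tcp 0.3
19 1711 x-tcp [107.2 135.7 153. ] y-tcp 0.2
31 107 x-tcp [92.4 98.7 98.9] y-tcp 0.2
43 272 x-tcp [ 86.1  99.6 102. ] y-tcp 0.1
55 95 x-tcp [76.  80.4 84.4] y-tcp 0.1
67 105 x-tcp [68.  71.5 75.9] y-tcp 0.1
79 116 x-tcp [60.6 63.9 68. ] y-tcp 0.0
91 42 x-tcp [58.1 59.9 60.7] y-tcp 0.0
103 417 x-tcp [51.3 55.2 58.8] y-tcp -0.0
115 488 x-tcp [43.  46.7 50.9] y-tcp -0.0
127 569 x-tcp [34.8 38.6 42.7] y-tcp -0.1
139 690 x-tcp [26.2 30.2 34.5] y-tcp -0.6
151 842 x-tcp [17.3 21.8 26. ] y-tcp -0.1
163 1172 x-tcp [ 9.8 12.8 17.6] y-tcp -0.2
175 1809 x-tcp [-11.7   5.3  10.9] y-tcp -0.2
187 1597 x-tcp [-8.1  0.1 10.9] y-tcp -0.2
199 173 x-tcp [-5.9  6.5 12.1] y-tcp 10.4
```

Call:
carry_out(
  steps="1 6.4 0 -4.1 0; 1 6.4 0 -4.1 0; 1 6.8 0 -3.5 0; 1 6.8 0 -3.5 0; 1 7 0 -3 0",
)

```text
t: 15.85
ee_pos: [0.4279, -0.3343, 0.1696]
eef_rot: [-3.081, -0.613, -0.0]
force: [-1.4, -0.7, -0.5]
width: 0.218
grip_force: 26.1
```

Call:
carry_out(
  steps="1 7 0 -2.9 0; 1 7.2 0 -2.3 0; 1 7.3 0 -2.3 0; 1 7.4 0 -1.6 0; 1 7.5 0 -1.6 0",
)

```text
t: 16.35
ee_pos: [0.4616, -0.3204, 0.1801]
eef_rot: [3.081, 0.613, 0.0]
force: [-2.1, -1.1, -1.3]
width: 0.22
grip_force: 26.3
```

Call:
carry_out(
  steps="1 7.5 0 -1 0; 1 7.6 0 -1 0; 1 7.6 0 -0.4 0; 1 7.6 0 -0.3 0; 1 0 0 0 0",
)

```text
t: 16.85
ee_pos: [0.4907, -0.3082, 0.1827]
eef_rot: [3.081, 0.616, 0.002]
force: [-0.8, -0.4, -0.1]
width: 0.215
grip_force: 26.7
```

```bash
python3 tip.py
```

```text
t 16.85 TCP mon [-72.7 -18.6 182.7] F [-0.8 -0.4 -0.1] grip 26.7 [0.923 0.384]
25 994 x-tcp [  2.6  83.  144.6] y-tcp -2.7
37 251 x-tcp [  2.4 144.2 144.9] y-tcp -1.0
49 327 x-tcp [ -1.1 144.7 148.1] y-tcp -0.2
61 25 x-tcp [-3.  -1.2 -0.5] y-tcp -0.9
73 29 x-tcp [-3.  -0.9 -0.5] y-tcp -0.9
85 12 x-tcp [-1.7 -1.1 -0.5] y-tcp -0.0
109 73 x-tcp [3.9 5.2 5.5] y-tcp -0.1
121 127 x-tcp [4.1 5.2 5.7] y-tcp -0.1
133 150 x-tcp [3.8 5.2 5.6] y-tcp -0.1
145 172 x-tcp [3.5 5.1 5.6] y-tcp -0.8
157 217 x-tcp [3.6 5.  5.5] y-tcp -0.1
169 262 x-tcp [3.5 4.9 5.4] y-tcp -0.2
181 336 x-tcp [3.8 4.9 5.6] y-tcp -0.2
193 654 x-tcp [ 3.8  5.1 11. ] y-tcp -0.2
205 838 x-tcp [ 3.7  5.1 11. ] y-tcp -0.2
217 2451 x-tcp [-10.8  -0.6  10.8] y-tcp -0.3
229 190 x-tcp [-5.5  6.7 12. ] y-tcp 10.4
```

Call:
carry_out(
  steps="1 -2 0 -10 0; 1 0 0 -35 0; 1 10 -20 0 0; 1 10.3 -19.6 0 0; 1 0 0 0 0",
)

```text
t: 17.4
ee_pos: [0.4918, -0.2617, 0.2286]
eef_rot: [-3.077, -0.619, -0.003]
force: [0.6, 0.4, -0.8]
width: 0.214
grip_force: 26.7
```

Call:
carry_out(
  steps="1 0 0 0 0",
)

```text
t: 17.5
ee_pos: [0.491, -0.2655, 0.2285]
eef_rot: [3.08, 0.614, 0.002]
force: [-0.1, -0.1, -1.8]
width: 0.216
grip_force: 26.7
```

```bash
python3 tip.py | grep -v "^[0-9-]* .*\[-[0-9]*\.[0-9] .*1[0-9][0-9]\."; python3 - <<'E'
from h import *
c=optics.camera("wrist");save("w6",c["img"][60:330,150:400],2.2)
E
```

```text
t 17.5 TCP mon [-56.1  20.8 228.5] F [-0.1 -0.1 -1.8] grip 26.7 [0.924 0.383]
82 12 x-tcp [-3.  -1.8 -1.3] y-tcp -0.0
94 17 x-tcp [-3.3 -1.2 -0.4] y-tcp -1.0
106 26 x-tcp [-3.  -1.1 -0.4] y-tcp -0.1
118 30 x-tcp [-2.7 -1.2 -0.5] y-tcp -0.5
130 12 x-tcp [-1.5 -0.9 -0.6] y-tcp -0.5
154 70 x-tcp [4.4 5.2 5.6] y-tcp -0.1
166 117 x-tcp [3.5 5.3 5.8] y-tcp -0.1
178 154 x-tcp [3.5 5.1 5.8] y-tcp -0.5
190 174 x-tcp [4.  5.1 5.6] y-tcp -0.1
202 217 x-tcp [3.7 5.  5.5] y-tcp -0.2
214 252 x-tcp [3.6 4.9 5.4] y-tcp -0.2
226 321 x-tcp [3.4 4.8 5.4] y-tcp -0.7
238 635 x-tcp [ 4.1  5.1 11. ] y-tcp -0.2
250 816 x-tcp [ 3.7  5.1 11.1] y-tcp 0.0
262 2511 x-tcp [-10.7  -0.3  10.8] y-tcp -0.2
274 204 x-tcp [-5.5  6.3 12. ] y-tcp 10.4
```

View pics/w6.png

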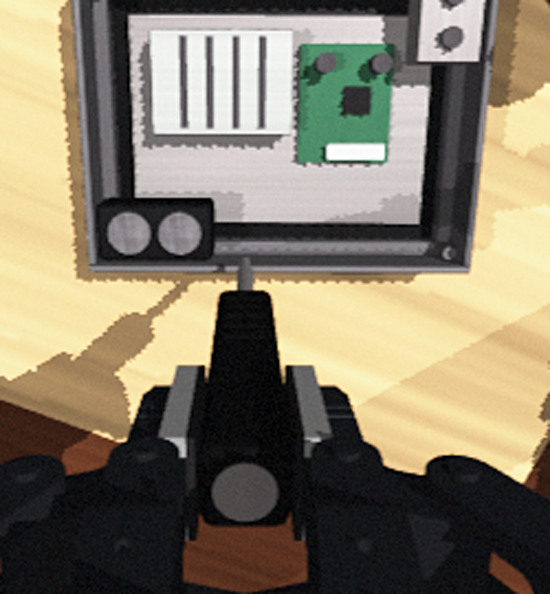

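Call:
carry_out(
  steps="1 1.7 0 20 0; 1 0 0 20 0; 1 0 0 8 0; 1 0 0 3 0; 1 0 0 0 0",
)

```text
t: 18.1
ee_pos: [0.4922, -0.2654, 0.1768]
eef_rot: [3.081, 0.612, -0.0]
force: [0.1, -0.2, -0.3]
width: 0.222
grip_force: 26.6
```

Call:
carry_out(
  steps="1 0 0 1 0; 1 0 0 1 0; 1 0 0 0 0",
)

```text
t: 18.4
ee_pos: [0.4925, -0.2649, 0.1751]
eef_rot: [3.081, 0.613, 0.001]
force: [-0.1, -0.4, 0.3]
width: 0.218
grip_force: 26.6
```

Call:
carry_out(
  steps="1 0 0 1 0; 1 0 0 1 0; 1 0 0 0 0",
)

```text
t: 18.7
ee_pos: [0.4922, -0.2647, 0.1726]
eef_rot: [-3.081, -0.613, 0.0]
force: [-0.2, -0.0, -0.9]
width: 0.217
grip_force: 26.6
```

```bash
python3 tip.py | head -4
```

```text
t 18.7 TCP mon [-54.7  21.  172.6] F [-0.2 -0.  -0.9] grip 26.6 [0.924 0.383]
15 2078 x-tcp [ -8.9  32.7 124.8] y-tcp 0.1
27 130 x-tcp [ -2.  126.6 126.9] y-tcp 0.3
39 1977 x-tcp [ 52.9  79.5 127.3] y-tcp 0.2
```

Call:
carry_out(
  steps="1 0 0 1 0; 1 0 0 1 0; 1 0 0 0 0",
)

```text
t: 19.05
ee_pos: [0.4922, -0.2648, 0.1705]
eef_rot: [-3.081, -0.613, 0.0]
force: [-1.1, -0.6, -0.5]
width: 0.219
grip_force: 26.6
```

Call:
carry_out(
  steps="1 0 0 0.7 0; 1 0 0 0 0",
)

```text
t: 19.25
ee_pos: [0.4923, -0.2648, 0.1699]
eef_rot: [-3.081, -0.613, 0.0]
force: [0.7, 0.2, -0.5]
width: 0.217
grip_force: 26.6
```

Call:
carry_out(
  steps="1 0 0 0.7 0; 1 0 0 0 0",
)

```text
t: 19.45
ee_pos: [0.4923, -0.2648, 0.1693]
eef_rot: [-3.081, -0.613, -0.0]
force: [-0.8, 1.1, -1.3]
width: 0.217
grip_force: 26.6
```

Call:
carry_out(
  steps="1 0 0 0.7 0; 1 0 0 0 0",
)

```text
t: 19.65
ee_pos: [0.4923, -0.2648, 0.1685]
eef_rot: [-3.081, -0.613, 0.0]
force: [-0.6, -0.4, -0.2]
width: 0.221
grip_force: 26.6
```

Call:
carry_out(
  steps="1 0 0 0.7 0; 1 0 0 0 0",
)

```text
t: 19.85
ee_pos: [0.4922, -0.2648, 0.1678]
eef_rot: [-3.081, -0.613, 0.0]
force: [-0.9, -0.3, -1.3]
width: 0.218
grip_force: 26.6
```

Call:
carry_out(
  steps="1 0 0 0.7 0; 1 0 0 0 0",
)

```text
t: 20.05
ee_pos: [0.4922, -0.2648, 0.1671]
eef_rot: [-3.081, -0.613, 0.0]
force: [0.6, -0.9, -0.4]
width: 0.217
grip_force: 26.6
```

Call:
carry_out(
  steps="1 0 0 0.7 0; 1 0 0 0 0",
)

```text
t: 20.25
ee_pos: [0.4923, -0.2648, 0.1664]
eef_rot: [-3.081, -0.613, 0.0]
force: [0.5, 0.9, -0.7]
width: 0.221
grip_force: 26.6
```

Call:
carry_out(
  steps="1 0 0 0.7 0; 1 0 0 0 0",
)

```text
t: 20.45
ee_pos: [0.4924, -0.2649, 0.1658]
eef_rot: [3.081, 0.613, 0.0]
force: [-0.1, 0.0, -0.1]
width: 0.217
grip_force: 26.8
```

Call:
carry_out(
  steps="1 0 0 0.7 0; 1 0 0 0 0",
)

```text
t: 20.65
ee_pos: [0.4924, -0.2649, 0.1654]
eef_rot: [3.081, 0.613, 0.001]
force: [-0.1, 0.1, 3.6]
width: 0.218
grip_force: 27.3
```

Call:
carry_out(
  steps="1 0 3 0 0; 1 0 3 0 0; 1 0 3 0 0; 1 0 3 0 0; 1 0 3 0 0",
)

```text
t: 21.15
ee_pos: [0.4971, -0.276, 0.1651]
eef_rot: [-3.076, -0.613, 0.003]
force: [-2.5, 5.3, 8.5]
width: 0.216
grip_force: 30.7
```

Call:
carry_out(
  steps="1 0 3 -0.3 0; 1 0 3 -0.2 0; 1 0 3 -0.1 0; 1 0 3 -0.1 0; 1 0 3 -0.1 0",
)

```text
t: 21.65
ee_pos: [0.5037, -0.2923, 0.1658]
eef_rot: [-3.08, -0.613, 0.001]
force: [-0.5, 2.2, 2.7]
width: 0.218
grip_force: 27.2
```

Call:
carry_out(
  steps="1 0 3 0 0; 1 0 3 -0.1 0; 1 0 3 0 0; 1 0 3 -0.1 0; 1 0 3 0 0",
)

```text
t: 22.15
ee_pos: [0.5097, -0.307, 0.1661]
eef_rot: [3.081, 0.612, 0.0]
force: [0.5, 0.4, -0.2]
width: 0.22
grip_force: 26.9
```

Call:
carry_out(
  steps="1 0 3 0.3 0; 1 0 3 0.1 0; 1 0 3 0 0; 1 0 3 0 0; 1 0 3 0 0",
)

```text
t: 22.65
ee_pos: [0.5152, -0.3197, 0.1658]
eef_rot: [-3.08, -0.613, 0.0]
force: [-1.1, 3.0, 4.9]
width: 0.217
grip_force: 27.7
```

Call:
carry_out(
  steps="1 0 3 -0.1 0; 1 0 3 -0.1 0; 1 0 3 0 0; 1 0 3 0 0; 1 0 3 0 0",
)

```text
t: 23.15
ee_pos: [0.5211, -0.3344, 0.1659]
eef_rot: [3.081, 0.613, 0.0]
force: [-0.6, 2.8, 4.6]
width: 0.222
grip_force: 27.7
```

```bash
python3 tip.py | head -1
```

```text
t 23.15 TCP mon [-54.4 -54.4 165.9] F [-0.6  2.8  4.6] grip 27.7 [0.924 0.383]
```

Call:
carry_out(
  steps="1 0 3 -0.1 0; 1 0 3 0 0; 1 0 3 -0.1 0; 1 0 3 0 0; 1 0 3 0 0",
)

```text
t: 23.7
ee_pos: [0.5268, -0.3482, 0.1661]
eef_rot: [-3.081, -0.613, 0.0]
force: [-0.7, 2.5, 3.6]
width: 0.214
grip_force: 27.4
```

Call:
carry_out(
  steps="1 0 3 0 0; 1 0 3 -0.1 0; 1 0 3 0 0; 1 0 3 0 0; 1 0 3 0 0",
)

```text
t: 24.2
ee_pos: [0.5326, -0.3621, 0.1662]
eef_rot: [3.081, 0.613, 0.0]
force: [-0.6, 2.4, 3.6]
width: 0.216
grip_force: 27.4
```

```bash
python3 tip.py | head -1
```

```text
t 24.2 TCP mon [-54.4 -84.4 166.2] F [-0.6  2.4  3.6] grip 27.4 [0.924 0.383]
```

Call:
carry_out(
  steps="1 3 -0.2 0 0; 1 3 -0.2 0 0; 1 3 0 0.1 0; 1 3 0 0 0; 1 3 0 0 0",
)

```text
t: 24.75
ee_pos: [0.5464, -0.356, 0.1662]
eef_rot: [3.081, 0.613, -0.0]
force: [-1.7, -1.8, 2.9]
width: 0.213
grip_force: 27.2
```

Call:
carry_out(
  steps="1 3 0 0.1 0; 1 3 0 0 0; 1 3 0 0.1 0; 1 3 0 0 0; 1 3 0 0 0",
)

```text
t: 25.25
ee_pos: [0.5603, -0.3498, 0.1659]
eef_rot: [-3.081, -0.613, 0.0]
force: [-1.6, -0.6, 2.1]
width: 0.215
grip_force: 27.3
```

```bash
python3 tip.py | egrep "^t|^(91|103|115|127|139|151|97|109|121|133|145|157|169|181) "
```

```text
t 25.25 TCP mon [-24.1 -83.5 165.9] F [-1.6 -0.6  2.1] grip 27.3 [0.924 0.383]
```

Call:
carry_out(
  steps="1 3 0.2 0.2 0; 1 3 0 0.1 0; 1 3 0 0 0; 1 3 0 0.1 0; 1 3 0 0 0",
)

```text
t: 25.8
ee_pos: [0.5741, -0.3443, 0.1654]
eef_rot: [-3.081, -0.613, 0.0]
force: [-1.4, -0.7, 2.3]
width: 0.213
grip_force: 27.4
```

Call:
carry_out(
  steps="1 3 0 0.2 0; 1 3 0 0.1 0; 1 3 0 0.1 0; 1 3 0 0.1 0; 1 3 0 0 0",
)

```text
t: 26.3
ee_pos: [0.588, -0.3386, 0.165]
eef_rot: [-3.081, -0.613, 0.0]
force: [-1.9, -0.9, 1.3]
width: 0.221
grip_force: 27.5
```

```bash
python3 tip.py
```

```text
t 26.3 TCP mon [  5.8 -83.7 165. ] F [-1.9 -0.9  1.3] grip 27.5 [0.924 0.383]
7 1047 x-tcp [ -8.9  98.9 150. ] y-tcp 0.3
19 612 x-tcp [-12.8   6.7  63. ] y-tcp -5.0
31 43 x-tcp [-12.8  20.4  63.8] y-tcp -11.3
43 1671 x-tcp [ 2.5 46.  68.2] y-tcp -0.7
55 18 x-tcp [-14.5 -13.5 -12.6] y-tcp 0.0
91 59 x-tcp [-5.1 -3.7 -3. ] y-tcp -0.8
103 109 x-tcp [-4.  -2.7 -1.9] y-tcp -0.1
115 118 x-tcp [-2.7 -1.6 -1. ] y-tcp -0.1
127 130 x-tcp [-1.9 -0.5  0. ] y-tcp -0.4
139 181 x-tcp [-0.6  0.6  1.2] y-tcp -0.1
151 207 x-tcp [0.3 1.6 2.2] y-tcp -0.2
163 279 x-tcp [1.3 2.6 3.6] y-tcp -0.7
175 588 x-tcp [ 2.9  4.2 11.1] y-tcp -0.2
187 748 x-tcp [ 3.9  5.2 11.1] y-tcp 0.2
199 2538 x-tcp [-10.5  -0.4  10.9] y-tcp -0.3
211 210 x-tcp [-5.4  6.5 12.1] y-tcp 10.4
```

Call:
carry_out(
  steps="1 1 0 0.1 0; 1 2 0 0.1 0; 1 3 0 0 0; 1 3 0 0 0; 1 3 0 0 0",
  grip_force=70,
)

```text
t: 26.85
ee_pos: [0.5987, -0.3344, 0.1649]
eef_rot: [3.081, 0.612, -0.001]
force: [-2.4, -1.5, 3.6]
width: 0.207
grip_force: 70.0
```

```bash
python3 tip.py|egrep "^(t|5|9|10|11|12|13|15|16|17)"
```

```text
t 26.85 TCP mon [ 17.3 -83.9 164.9] F [-2.4 -1.5  3.6] grip 70.0 [0.924 0.382]
55 13 x-tcp [-14.7 -14.1 -13.7] y-tcp -0.0
91 49 x-tcp [-5.2 -4.3 -3.8] y-tcp -0.1
103 108 x-tcp [-4.5 -3.2 -2.4] y-tcp -0.1
115 117 x-tcp [-3.4 -2.  -1.3] y-tcp -0.1
127 129 x-tcp [-2.  -0.8 -0.1] y-tcp -0.8
139 177 x-tcp [-1.2  0.3  0.9] y-tcp -0.1
151 205 x-tcp [0.2 1.4 2. ] y-tcp -0.2
163 277 x-tcp [1.6 2.6 9.4] y-tcp -0.7
175 579 x-tcp [ 2.9  4.2 11.1] y-tcp -0.2
```

Call:
carry_out(
  steps="1 3 0 0 0; 1 3 0 0.1 0; 1 3 0 0 0; 1 3 0 0 0; 1 3 0 0 0",
)

```text
t: 27.4
ee_pos: [0.6129, -0.3283, 0.1647]
eef_rot: [-3.081, -0.613, 0.0]
force: [-2.2, -1.1, 3.9]
width: 0.211
grip_force: 70.1
```

```bash
python3 tip.py|egrep "^(t|5|6|7|8|9|10|11|12|13|15|16|17)"
```

```text
t 27.4 TCP mon [ 32.8 -83.6 164.7] F [-2.2 -1.1  3.9] grip 70.1 [0.924 0.383]
7 884 x-tcp [ 42.9  95.2 157.2] y-tcp 1.2
55 16 x-tcp [-14.9 -14.1 -13.6] y-tcp -0.9
91 49 x-tcp [-5.2 -4.3 -3.8] y-tcp -0.1
103 113 x-tcp [-4.7 -3.2 -2.5] y-tcp -0.1
115 109 x-tcp [-3.4 -2.  -1.4] y-tcp -0.8
127 137 x-tcp [-2.2 -0.9  0. ] y-tcp -0.1
139 175 x-tcp [-1.   0.2  0.9] y-tcp -0.8
151 210 x-tcp [-0.   1.2  2.1] y-tcp -0.5
163 284 x-tcp [1.7 2.6 9.6] y-tcp -0.2
175 575 x-tcp [ 2.8  4.2 11.1] y-tcp -0.2
```

Call:
carry_out(
  steps="1 3 0 0 0; 1 2.5 0 0 0; 1 0 0 0 0; 1 0 0 -10 0; 1 0 0 -40 0",
)

```text
t: 27.95
ee_pos: [0.616, -0.3232, 0.2105]
eef_rot: [-3.073, -0.613, 0.01]
force: [0.4, 0.7, -0.7]
width: 0.213
grip_force: 69.3
```

Call:
carry_out(
  steps="1 0 0 -40 0; 1 0 0 -40 -7; 1 0 0 -25 -7; 1 0 0 0 -7; 1 20 -28 0 0",
  grip_force=70,
)

```text
t: 28.45
ee_pos: [0.6129, -0.2973, 0.321]
eef_rot: [2.915, 1.156, 0.002]
force: [1.0, 0.6, -1.1]
width: 0.21
grip_force: 69.4
```

Call:
carry_out(
  steps="1 28 -38.7 0 0; 1 28 -38.7 0 0; 1 28 -38.7 0 0; 1 28 -38.7 0 0; 1 28 -38.7 0 0",
)

```text
t: 28.95
ee_pos: [0.5814, -0.0525, 0.3202]
eef_rot: [-2.917, -1.165, -0.003]
force: [0.8, 1.0, -0.5]
width: 0.206
grip_force: 69.4
```

Call:
carry_out(
  steps="1 28 -38.7 0 0; 1 28 -38.7 0 0; 1 28 -38.7 0 0; 1 28 -38.7 0 0; 1 28 -38.7 0 0",
)

```text
t: 29.45
ee_pos: [0.5493, 0.1843, 0.3202]
eef_rot: [-2.916, -1.165, -0.003]
force: [0.8, 0.4, -0.5]
width: 0.207
grip_force: 69.4
```

Call:
carry_out(
  steps="1 28 -38.7 0 0; 1 0 0 0 0; 1 0 0 0 0; 1 0 0 0 0",
)

```text
t: 29.85
ee_pos: [0.5438, 0.2275, 0.3199]
eef_rot: [2.918, 1.162, 0.0]
force: [0.9, -0.2, -0.2]
width: 0.204
grip_force: 69.4
```

```bash
cat >pv.py <<'E'
from h import *
S=np.array([.5251,.2252]);ex=np.array([-.723,-.691]);ey=np.array([.691,-.723])
s=sensors.observe();p=s["ee_pos"][:2]-S;t=np.array([p@ex*1000,p@ey*1000,s["ee_pos"][2]*1000])
M=R.from_rotvec(s["eef_rot"]).as_matrix()
print("t",s["t"],"TCP r,lat,z",t.round(1),"F",s["force"].round(1),"toolx yaw",np.degrees(np.arctan2(M[1,0],M[0,0])).round(2))
d=optics.camera("wrist");q=cloud(d).reshape(-1,3);e=q[:,:2]-S;q=np.c_[e@ex,e@ey,q[:,2]]*1000
k=(abs(q[:,1]-t[1])<13)&(abs(q[:,0]-t[0])<150);q=q[k]
for h in range(int(t[2]-165),int(t[2]+30),14):
    m=(q[:,2]>=h)&(q[:,2]<h+14)
    if m.sum()>3: print(h+7,m.sum(),"r-tcp",np.percentile(q[m,0]-t[0],[5,50,95]).round(1),"lat",np.median(q[m,1]).round(1))
E
python3 pv.py
```

```text
t 29.85 TCP r,lat,z [-15.1  11.2 319.9] F [ 0.9 -0.2 -0.2] toolx yaw 43.41
175 9 r-tcp [17.  17.5 18. ] lat 11.0
189 21 r-tcp [14.5 15.3 17.5] lat 11.1
203 25 r-tcp [13.  14.  15.8] lat 11.1
217 15 r-tcp [11.9 12.8 13.9] lat 12.0
245 51 r-tcp [3.3 3.6 4.7] lat 11.2
259 125 r-tcp [1.9 2.7 3.7] lat 12.0
273 141 r-tcp [0.6 1.3 2.9] lat 11.9
287 184 r-tcp [-0.5  0.2  1.6] lat 11.3
301 228 r-tcp [-1.7 -1.1  0.1] lat 11.9
315 284 r-tcp [-3.  -2.2 -1.2] lat 11.4
329 610 r-tcp [-10.8  -3.8  -2.7] lat 11.4
343 1021 r-tcp [-10.9  -4.8  -1. ] lat 11.0
```

Call:
carry_out(
  steps="1 13 -11.4 20 0; 1 0 0 25 0; 1 0 0 0 0; 1 0 0 0 0",
)

```text
t: 30.3
ee_pos: [0.5456, 0.2442, 0.2751]
eef_rot: [2.919, 1.16, -0.001]
force: [0.2, 0.6, -0.1]
width: 0.211
grip_force: 69.4
```

```bash
python3 pv.py | egrep "^t|lat"; python3 rest.py | head -0; python3 - <<'E'
from h import *
S=np.array([.5251,.2252]);ex=np.array([-.723,-.691]);ey=np.array([.691,-.723])
d=optics.camera("wrist");q=cloud(d).reshape(-1,3);e=q[:,:2]-S;q=np.c_[e@ex,e@ey,q[:,2]]*1000
# lower plate ears: z 80-92, r -30..5
k=(q[:,0]>-30)&(q[:,0]<8)&(abs(q[:,1])<35)&(q[:,2]>78)&(q[:,2]<95)
for lo,hi in((-35,-4),(4,35)):
    m=k&(q[:,1]>lo)&(q[:,1]<hi)
    if m.sum(): print("ear",m.sum(),q[m].min(0).round(1),q[m].max(0).round(1))
k=(q[:,2]>5)&(q[:,2]<22)&(q[:,0]<-20)&(q[:,0]>-80)&(abs(q[:,1])<50);print("base lat",q[k][:,1].min(),q[k][:,1].max())
E
```

```text
t 30.3 TCP r,lat,z [-27.9   0.4 275.1] F [ 0.2  0.6 -0.1] toolx yaw 43.36
131 8 r-tcp [17.1 17.4 17.8] lat 0.7
145 22 r-tcp [14.4 15.4 17.7] lat 0.2
159 28 r-tcp [12.9 13.9 15.9] lat 1.2
173 10 r-tcp [11.9 12.9 13.4] lat 0.7
201 62 r-tcp [3.  3.7 4.7] lat 1.1
215 129 r-tcp [1.8 2.5 3.8] lat 0.4
229 143 r-tcp [0.5 1.3 2.6] lat 0.4
243 189 r-tcp [-0.6  0.1  1.5] lat 1.1
257 228 r-tcp [-1.9 -1.   0.2] lat 1.1
271 289 r-tcp [-3.1 -2.3 -1.2] lat 0.5
285 629 r-tcp [-10.8  -3.9  -2.7] lat 0.5
299 1347 r-tcp [-10.8  -4.5   6.6] lat 0.2
ear 96 [-14.8 -21.4  78. ] [ 0.2 -8.1 91.5]
ear 103 [-14.7   7.3  78. ] [ 0.3 21.7 91.1]
base lat -40.18537867924808 39.75510766815124Exception ignored on flushing sys.stdout:
BrokenPipeError: [Errno 32] Broken pipe
```

Call:
carry_out(
  steps="1 0 -0.7 26 0; 1 0 0 25 0; 1 0 0 25 0; 1 0 0 0 0; 1 0 0 0 0",
  grip_force=70,
)

```text
t: 30.9
ee_pos: [0.5455, 0.2462, 0.2]
eef_rot: [2.918, 1.163, 0.003]
force: [0.2, 0.6, -0.2]
width: 0.213
grip_force: 69.3
```

Call:
carry_out(
  steps="1 -4 0 0 0; 1 -5 0 -0.5 0; 1 -5 0 -0.5 0; 1 -5 0 -0.3 0; 1 0 0 0 0",
  grip_force=22,
)

```text
t: 31.4
ee_pos: [0.5317, 0.2336, 0.2011]
eef_rot: [-2.918, -1.164, -0.006]
force: [2.9, 3.5, -0.7]
width: 0.211
grip_force: 68.9
```

```bash
python3 pv.py
```

```text
t 31.4 TCP r,lat,z [-10.5  -1.5 201.1] F [ 2.9  3.5 -0.7] toolx yaw 43.49
57 10 r-tcp [5.9 6.4 7.4] lat -1.1
71 83 r-tcp [ 5.  12.1 19.5] lat -0.6
85 164 r-tcp [-1.1  4.6  9.7] lat -7.1
99 26 r-tcp [4.  4.5 6.3] lat -1.1
127 64 r-tcp [-2.9 -2.5 -1.2] lat -1.1
141 147 r-tcp [-3.3 -2.8 -1.8] lat -1.4
155 166 r-tcp [-3.7 -3.1 -1.5] lat -0.7
169 214 r-tcp [-3.9 -3.4 -1.9] lat -1.4
183 263 r-tcp [-4.1 -3.6 -2.7] lat -0.8
197 338 r-tcp [-4.4 -4.  -2.9] lat -0.8
211 677 r-tcp [-10.8  -4.5  -3.5] lat -1.8
225 1450 r-tcp [-10.6  -4.3  10.2] lat -1.3
```

Call:
carry_out(
  steps="1 -6.4 0.5 0.8 0; 1 -6.4 0.5 1.4 0; 1 -6.4 0 1.8 0; 1 -6.4 0 2.3 0; 1 0 0 0 0",
)

```text
t: 31.95
ee_pos: [0.5119, 0.2138, 0.1932]
eef_rot: [2.918, 1.163, -0.003]
force: [3.0, 2.9, -2.0]
width: 0.21
grip_force: 68.0
```

Call:
carry_out(
  steps="1 -5.8 0 2.4 0; 1 -5.7 0 2.8 0; 1 -5.6 0 3.1 0; 1 -5.4 0 3.5 0; 1 0 0 0 0",
)

```text
t: 32.45
ee_pos: [0.4955, 0.1984, 0.1812]
eef_rot: [2.918, 1.163, -0.004]
force: [3.6, 1.5, -1.0]
width: 0.205
grip_force: 68.0
```

```bash
python3 pv.py
```

```text
t 32.45 TCP r,lat,z [ 39.9  -1.1 181.2] F [ 3.6  1.5 -1. ] toolx yaw 43.47
23 244 r-tcp [-99.2 -80.2 -56.5] lat -2.5
37 20 r-tcp [-57.5 -55.9 -54.1] lat -0.6
51 38 r-tcp [-55.  -52.4 -49.7] lat -1.0
65 127 r-tcp [-50.  -33.1 -22.6] lat -1.9
79 378 r-tcp [-49.3 -41.7 -34.1] lat -1.8
93 94 r-tcp [-51.6 -40.  -37.1] lat -1.4
107 28 r-tcp [-38.5 -38.3 -36.8] lat -1.3
121 272 r-tcp [-37.9 -35.6 -32.9] lat -0.9
135 349 r-tcp [-33.1 -30.5 -27.6] lat -0.9
149 401 r-tcp [-27.9 -25.5 -22.8] lat -0.3
163 504 r-tcp [-23.3 -20.6 -17.9] lat -0.4
177 629 r-tcp [-18.1 -15.5 -13.1] lat -0.9
191 952 r-tcp [-13.1 -10.6  -8.4] lat -0.9
205 1977 r-tcp [-10.7  -4.9  10.7] lat -0.9
```

Call:
carry_out(
  steps="1 -4.8 0.5 3.4 0; 1 -4.5 0.3 4 0; 1 -4.3 0 4.4 0; 1 -4 0 4.7 0; 1 0 0 0 0",
)

```text
t: 33.0
ee_pos: [0.4836, 0.1861, 0.1646]
eef_rot: [2.918, 1.164, -0.003]
force: [3.0, 2.5, -0.9]
width: 0.212
grip_force: 68.2
```

Call:
carry_out(
  steps="1 -3.1 0 5.2 0; 1 -2.7 0 5.6 0; 1 -2.4 0 5.7 0; 1 -2 0 5.9 0; 1 0 0 0 0",
)

```text
t: 33.5
ee_pos: [0.4765, 0.1794, 0.1421]
eef_rot: [2.918, 1.164, -0.002]
force: [3.4, 1.9, 0.4]
width: 0.209
grip_force: 68.7
```

```bash
python3 pv.py
```

```text
t 33.5 TCP r,lat,z [ 66.9  -0.5 142.1] F [3.4 1.9 0.4] toolx yaw 43.5
-1 1150 r-tcp [-148.6 -135.3  146.4] lat -0.2
13 1690 r-tcp [-125.2 -105.4  -73.8] lat -1.9
27 45 r-tcp [-110.3 -107.1 -104.3] lat -0.2
41 87 r-tcp [-103.4  -98.1  -94.2] lat 0.6
55 184 r-tcp [-93.4 -86.3 -39.6] lat -0.2
69 296 r-tcp [-81.8 -72.2 -32.8] lat -0.9
83 432 r-tcp [-77.7 -70.9 -22.8] lat -7.4
97 529 r-tcp [-67.2 -62.5 -57.5] lat -0.2
111 731 r-tcp [-57.  -51.4 -44.1] lat -0.2
125 875 r-tcp [-45.8 -40.2 -31.9] lat 0.3
139 1026 r-tcp [-34.8 -29.2 -23.9] lat -0.2
153 1426 r-tcp [-23.4 -17.3 -10.6] lat -0.3
167 2320 r-tcp [-11.9  -6.1   8.7] lat -0.3
```

Call:
carry_out(
  steps="1 -1 0 3 0; 1 -0.9 0 3 0; 1 -0.7 0 2.7 0; 1 -0.5 0 1.5 0; 1 0 0 0 0",
)

```text
t: 34.05
ee_pos: [0.475, 0.1777, 0.133]
eef_rot: [-2.918, -1.164, -0.002]
force: [3.3, 2.5, 3.4]
width: 0.209
grip_force: 69.6
```

```bash
python3 pv.py
```

```text
t 34.05 TCP r,lat,z [ 69.   -0.3 133. ] F [3.3 2.5 3.4] toolx yaw 43.51
4 1536 r-tcp [-148.2  -84.6  145.6] lat -0.6
18 1437 r-tcp [-126.8 -110.4  -87.2] lat -3.0
32 79 r-tcp [-118.6 -113.5 -107.5] lat 0.2
46 158 r-tcp [-107.2 -101.3  -95.5] lat 0.5
60 271 r-tcp [-94.5 -85.3 -38.5] lat -0.6
74 345 r-tcp [-81.2 -70.9 -32.2] lat -0.6
88 668 r-tcp [-79.5 -70.9 -20.1] lat -1.1
102 793 r-tcp [-65.1 -58.7 -52.4] lat 0.1
116 1050 r-tcp [-52.  -45.1 -12.1] lat 0.0
130 1145 r-tcp [-39.  -32.8 -26.9] lat 0.0
144 1532 r-tcp [-26.  -19.2 -10.5] lat -0.0
158 2388 r-tcp [-13.1  -6.7   8.2] lat -0.1
```

Call:
carry_out(
  steps="-1 0 0 0 0; -1 0 0 0 0; -1 0 0 0 0; -1 0 0 0 0; -1 0 0 0 0",
)

```text
t: 34.6
ee_pos: [0.4742, 0.1773, 0.1326]
eef_rot: [2.918, 1.164, -0.002]
force: [0.3, 1.0, -0.1]
width: 0.998
grip_force: 0.0
```

Call:
carry_out(
  steps="-1 0 0 0 0; -1 0 0 0 0; -1 -5 0 -20 0; -1 -10 0 -40 0; -1 0 0 -40 0",
)

```text
t: 35.1
ee_pos: [0.462, 0.1658, 0.2333]
eef_rot: [2.918, 1.163, -0.006]
force: [1.5, 0.4, 0.2]
width: 0.998
grip_force: 0.0
```

Call:
carry_out(
  steps="-1 0 0 -30 0; -1 0 0 0 0; -1 0 0 0 0",
)

```text
t: 35.4
ee_pos: [0.4638, 0.1673, 0.2632]
eef_rot: [-2.918, -1.164, -0.002]
force: [0.5, 0.5, -0.8]
width: 1.002
grip_force: 0.0
```

```bash
python3 pk.py
```

```text
35.4 [0.46384471 0.16732775 0.2631898 ] [ 0.48938162  0.48702739 -0.80763768] 0.0 1.0017377813390862
r,lat 0.08427730254115866 -0.0004857717324358579 0.18518979547297582
-0.055 30 [0.03   0.0337] 0.0003
-0.045 44 [0.0421 0.0457] 0.0003
-0.035 50 [0.0517 0.0554] 0.0003
-0.025 51 [0.0612 0.0653] 0.0008
-0.015 53 [0.0716 0.0753] 0.0007
-0.005 120 [0.0912 0.0953] 0.0002
0.005 120 [0.1011 0.1057] 0.0001
0.015 131 [0.1112 0.115 ] 0.0006
0.025 132 [0.1211 0.1249] 0.0001
0.035 158 [0.131 0.135] -0.0004
0.045 182 [0.141  0.1453] -0.0
0.055 183 [0.1512 0.1551] -0.0005
0.065 172 [0.16   0.1612] -0.0001
0.075 91 [0.1556 0.1585] -0.0005
```

```bash
python3 -c "
from rig import workorder;print(workorder.finish_job())"
```

```text
the job is handed in; nothing more can be done
None
```

The job is handed in: the pick was parked, re-taken by its butt, run along the gap from the loudspeaker round the corner to just short of the bracket, and laid back in its rest. Force readings stayed under 1 kg, one showed only faint contact, and the pick tilted about 5° on the second leg.

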